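# Shut the inner needle valve of a concentric pair

### The job

Lift the clear dust cap off the grey purge-gas module and stand it upright on the round dark pad in the white tray, setting it down rather than dropping it. Then close the fine needle valve: turn only the small orange inner knob clockwise until you feel it come up snug on its seat, stop there without forcing it, and let go. The black outer ring is already set, so neither turn it nor lean on it, and leave the bottle, beaker and jar where they are.

Things in the scene. Friction and masses are not known exactly. Their poses are not given: they have to be found in the camera images.
- cap_handle (a point): Centre of the upright white handle post (18 mm diameter, 24 mm tall) on the loose clear dust cap, about 70 g: a round cover 68 mm outside, 62 mm inside, open below. Its rim lies 62 mm and its flat top 12 mm below this point; the post ends 12 mm above it. At the start the cap stands loosely over the knobs, on the module's flat top. Own z axis: up.
- tray_pad (a point): Centre of the round dark pad (92 mm diameter, flush) on the floor of the fixed white tray, 4 mm above the bench. Tray 170 x 260 mm (own x, y), rim 16 mm above the bench; the pad lies 60 mm from the tray's middle towards its own -y, the amber bottle stands about 135 mm from the pad towards +y.
- knob_grip (a point): Centre of the orange inner knob's bar, on the vertical axis of the pair. Bar 26 mm long (own x; a white line on top marks the +x half), 11 mm thick (own y), from 9 mm below to 9 mm above this point, on a disc 24 mm wide and 2 mm thick; the outer ring's top face lies 11 mm below this point. Pinch the bar across its thickness, fingertips above the ring. Clockwise seen from above closes it.
- module: Fixed grey box 150 x 130 mm, 55 mm high, origin under its middle, on the knob axis. The knob turns with 0.03 N m of friction for 0.35 to 1.3 rad until the needle meets its seat; where differs from unit to unit and nothing outside shows it. Then the stem winds up like a spring, 3.5 N m per rad: 0.15 to 0.3 N m is snug, over 0.49 N m damages it. Let go, the knob springs back and the needle stays seated.
- ring_mark (a point): White line on the top face of the black fluted outer ring (48 mm diameter, 14 mm tall, top 71 mm above the bench), 20 mm from the common axis. The ring turns very easily (0.02 N m) and must stay as it is; pressing or knocking it with more than 8 N is too much.
- amber_bottle: Loose amber bottle with a blue cap standing in the tray, 62 mm diameter, 130 mm tall; origin at the centre of its underside. To be left alone.
- beaker: Loose clear beaker on the bench, 60 mm diameter, 70 mm tall; origin at the centre of its underside. To be left alone.
- pellet_jar: Loose white jar on the bench, 56 mm diameter, 75 mm tall; origin at the centre of its underside. To be left alone.
Not all that is in view belongs to the job. Leave any red look-alike of the part that bears cap_handle alone.

How it is judged:
By the outcome, as a careful person would: the job done as asked, in the order asked, and still so for the second after the job is handed in, with the robot touching nothing.
It also fails if it takes over 72 s, if anything falls off the work surface, if the arm or the gripper's body presses on something with over 40 N, if the wrist force passes 120 N, or if a joint passes its speed limit or range.

### The arm

A 6-joint arm with a two-finger parallel gripper is mounted at the origin on the work surface. World frame = base frame: x ahead of the robot, y to its left, z up, the work surface at z = 0. Lengths are in m, angles in degrees, forces in N, time in s.
With the tool pointing down it reaches from about 0.375 to 0.9 m from the base axis. Payload 3.1 kg.
Tool frame: the origin (TCP) lies where the fingers leave the gripper's body, on its centre line; the fingertips stand bot.tips_ahead ahead of it and the grasp point (between the pads) lies 51 mm ahead of it (bot.tips_ahead is the distance from the TCP to the fingertips, in m); z points along the fingers, x is the direction in which the jaws open and shut, and the axes are right-handed (so a half turn about z gives the same grasp; the last joint's range is limited). The gripper opens to 87 mm and grips with 3 to 60 N. Pads are 19 mm wide; open, the fingers measure 117 mm over their backs; the gripper's body (75 mm by 190 mm) begins 51 mm behind the grasp point.
Start: joints at [63.283, 30.224, 82.088, -0, 67.689, -10.227], TCP at [0.177, 0.599, 0.292] pointing down, gripper open.
Joint ranges: [-176.69, 176.69], [-43.24, 126.21], [12.49, 139.97], [-82, 262], [0, 151.66], [-163.58, 163.58]. Speed limits (degrees/s): [159.86, 159.86, 180, 180, 180, 180].

### API

Orientations are given as a 3x3 rotation matrix whose columns are the frame's x, y, z axes.
In Python, from rig import bot, vision, nets gives the robot as it stands.
- The arm moves only by the tool play_rows, never from a script. Its argument "series" is a list of rows, each an object of numbers: "tx", "ty", "tz": the shift along the world's x, y, z as a fraction of full scale; "turn": the turn about the world's z as a fraction of full scale. A call has 1 to 10 rows; each row shifts and turns the commanded pose from where the row before left it; what a row does not reach is not made up. Full scale, the value 1, is 0.8 m for a shift and 60 degrees for a turn. A row lasts 1/10 s, in which the tool goes at most 50 mm and 8.59 degrees, less where a joint would pass 70% of its speed; a pose out of reach is approached as far as the arm can. A call with a number of a shift or a turn outside -1 to 1 is refused whole. A call with a gripper value outside its range is refused whole. "gripper" is the opening, from 0 (shut) to 1 (fully open), set as the call begins (left out, the last holds). The fingers move at their own pace and stop on an object; the grip force is fixed at half the most. Time passes only in rows, so rows that do not move let the fingers close. It gives the time, the measured TCP pose, the force and the opening at its end, in the units of the state.
- bot.read_state(): the state, without advancing time (a new reading comes with each control period).
- vision.capture(name): name is "scene" or "top" or "wrist"; returns a dict with "pixels" (420x560x3 uint8, blue, green, red), "fx", "fy", "cx", "cy" (pixels), "D" ([k1, k2, p1, p2, k3] as OpenCV has them; the pictures are not rectified), "extrinsics" (4x4, takes a point from camera to world coordinates). Camera axes: x right, y down, z forward; pixel columns grow to the right and rows downward; lengths in m; the calibration is good to about 2 mm. A picture is of the moment at which its call begins. There is no depth.
- bot.hand_in(): hands the job in, once; it reports no verdict.
Trained networks look in a picture, given as the dict that the camera call returned (one of the last four; its "shot" number tells which), for a name from the list of things; names that differ only in an ending like _2 or _b are one class to them, and where a whole thing is asked for, a point or a joint stands for the part that bears it (a point fixed in the world has none). Each returns a list of dicts, best first, with "confidence" (0 to 1); they miss things now and then, are a little off and sometimes report something else, mostly with a low value. They report only what shows in the picture. A call takes as long as a camera call. They do not tell look-alikes from the thing itself.
- nets.look_for(picture, query): "at" ([column, row] as shares, 0 to 1, of the picture: columns of its width, rows of its height, amid what is visible of it).
- nets.masks_of(picture, query): "region" (420x560 bool, what is visible of it) and "at" ([column, row] as shares, 0 to 1, of the picture: columns of its width, rows of its height, amid what is visible of it).
The state is a dict: "time_s": time; "joint_positions": joint angles; "qvel": joint speeds; "tau": joint torques, N m; "position": TCP position; "tcp_rot": TCP orientation; "force": force on the tool from outside, world axes, zero at the start; "moment": the same for the moment, N m; "opening": opening from 0.0 (shut) to 1.0 (fully open).
Only numpy, scipy, OpenCV 4.12 (cv2) and the standard library are available. Lean on these libraries where they do the work, as an engineer would, in place of code of your own. Each camera call takes 0.05 s, during which the arm holds its last target.

## Working session

There is one attempt and no reset: what is moved stays moved. The work goes in short steps, Python scripts to look and compute and a tool call to move; the robot and the scene stay as the last step left them, time stands still between calls to the robot, and variables do not carry over. Pictures are saved under pics/ and viewed, and the job is handed in when it is done.

Besides the shell and the picture viewer there is one more tool, called as a command line: name --argument value ..., lists and objects as JSON in quotes. play_rows: Moves the arm, as the interface text tells. Shift numbers are shares of 0.8 m and turn numbers shares of 60 degrees, none past 1 either way. Its arguments: {"type":"object","properties":{"series":{"type":"array"},"gripper":{"type":"number"}},"required":["series"]}

```bash
ls; mkdir -p pics
python3 - <<'E'
from rig import bot, vision, nets
import cv2
s=bot.read_state(); print(s, bot.tips_ahead)
for n in ["scene","top","wrist"]:
    p=vision.capture(n); cv2.imwrite(f"pics/{n}0.png",p["pixels"]); print(n,p["fx"],p["fy"],p["cx"],p["cy"],p["D"],p["extrinsics"],p["shot"])
    for q in ["cap_handle","tray_pad","knob_grip","ring_mark","module","amber_bottle","beaker","pellet_jar"]:
        print(q,[( [round(r["at"][0]*560),round(r["at"][1]*420)],round(r["confidence"],2)) for r in nets.look_for(p,q)])
print(bot.read_state()["time_s"])
E
```

```text
pics
{'time_s': 0.0, 'joint_positions': array([ 6.32837961e+01,  3.02792509e+01,  8.21566013e+01,  3.49607772e-04,
        6.76875234e+01, -1.02270643e+01]), 'qvel': array([ 0.07049204, -0.03930947, -0.05776742, -0.01602004,  0.09959574,
       -0.03101393]), 'tau': array([ 1.23211117e-03, -4.40024006e+01, -1.76597768e+01,  6.34317705e-02,
        5.80729195e-02, -1.51635040e-04]), 'position': array([0.17709958, 0.59878003, 0.29126721]), 'tcp_rot': array([[ 2.83834793e-01,  9.58872704e-01, -9.73108300e-04],
       [ 9.58870859e-01, -2.83836196e-01, -1.92089181e-03],
       [-2.11809408e-03, -3.87869261e-04, -9.99997682e-01]]), 'force': array([-0.13053618,  0.55799839, -0.35716514]), 'moment': array([-0.01370812, -0.00972523, -0.02980585]), 'opening': 0.9970810971595674} 0.0697
scene 538.1047023171867 538.1047023171867 284.89066129469353 211.6334121788508 [-0.10564211  0.          0.          0.          0.        ] [[-0.75286874  0.53620801 -0.38166692  1.08475484]
 [ 0.65801273  0.62591515 -0.41862808  0.53235593]
 [ 0.01441938 -0.56631369 -0.82406364  1.11734514]
 [ 0.          0. 
[... 625 characters left out ...]
]] 2
cap_handle [([322, 232], 0.65), ([395, 258], 0.55)]
tray_pad []
knob_grip []
ring_mark []
module [([379, 259], 0.64)]
amber_bottle []
beaker [([322, 150], 0.6)]
pellet_jar []
wrist 334.64618579391674 334.64618579391674 276.75559852090794 210.8065451972053 [-0.02787709  0.          0.          0.          0.        ] [[ 2.84152148e-01  9.22435751e-01  2.61476273e-01  1.05469683e-01]
 [ 9.58779199e-01 -2.73364283e-01 -7.75526627e-02  6.21139602e-01]
 [-5.90746913e-05  2.72734767e-01 -9.62089259e-01  3.83703585e-01]
 [ 0.00000000e+00  0.00000000e+00  0.00000000e+00  1.00000000e+00]] 3
cap_handle []
tray_pad []
knob_grip []
ring_mark []
module []
amber_bottle []
beaker []
pellet_jar []
1.35
```

View pics/scene0.png

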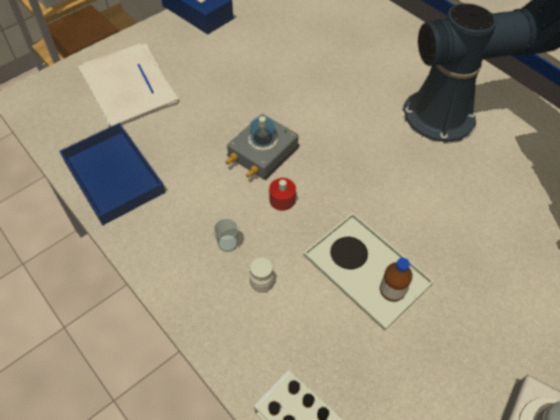

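View pics/top0.png

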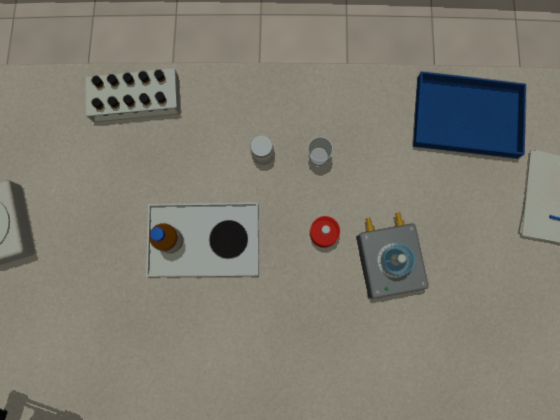

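View pics/wrist0.png

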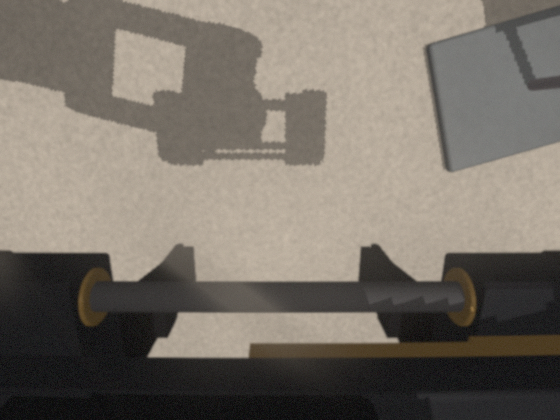

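```bash
cat > h.py <<'E'
import numpy as np, cv2
from scipy.optimize import least_squares
def K(p): return np.array([[p["fx"],0,p["cx"]],[0,p["fy"],p["cy"]],[0,0,1.]])
def ray(p,uv):
    q=cv2.undistortPoints(np.array([[uv]],float),K(p),np.array(p["D"]))[0,0]
    E=np.array(p["extrinsics"]); return E[:3,3],E[:3,:3]@np.array([q[0],q[1],1.])
def onz(p,uv,z):
    o,d=ray(p,uv); return o+d*(z-o[2])/d[2]
def proj(p,X):
    E=np.linalg.inv(np.array(p["extrinsics"])); r,_=cv2.Rodrigues(E[:3,:3])
    return cv2.projectPoints(np.array(X,float).reshape(-1,1,3),r,E[:3,3],K(p),np.array(p["D"]))[0].reshape(-1,2)
def tri(obs):
    f=lambda X: np.concatenate([proj(p,X)[0]-uv for p,uv in obs])
    r=least_squares(f,[.5,0,.1]); return r.x,r.fun
E
python3 - <<'E'
from rig import bot, vision, nets
import cv2,numpy as np
from h import *
P={n:vision.capture(n) for n in ["scene","top"]}
import pickle; pickle.dump(P,open("P0.pkl","wb"))
a=cv2.resize(P["top"]["pixels"][190:310,290:450],None,fx=5,fy=5,interpolation=cv2.INTER_CUBIC)
b=cv2.resize(P["scene"]["pixels"][100:220,210:320],None,fx=5,fy=5,interpolation=cv2.INTER_CUBIC)
cv2.imwrite("pics/crop_top.png",a);cv2.imwrite("pics/crop_scene.png",b)
for n in P:
  for q in ["module","tray_pad","amber_bottle","cap_handle"]:
    for m in nets.masks_of(P[n],q):
        r=m["region"]; ys,xs=np.nonzero(r); 
        print(n,q,round(m["confidence"],2),xs.mean().round(1),ys.mean().round(1),xs.min(),xs.max(),ys.min(),ys.max(),onz(P[n],(xs.mean(),ys.mean()),{"module":.055,"tray_pad":.004}.get(q,.08)).round(4))
E
```

```text
scene module 0.77 262.1 151.4 227 297 122 179 [ 0.5127 -0.1889  0.055 ]
scene tray_pad 0.95 363.7 268.3 303 433 214 329 [0.5348 0.2094 0.004 ]
scene amber_bottle 0.72 395.7 280.3 380 411 259 300 [0.5406 0.2981 0.08  ]
scene cap_handle 0.84 281.7 193.6 269 295 177 210 [ 0.5757 -0.0391  0.08  ]
scene cap_handle 0.72 261.8 131.3 250 274 116 147 [ 0.4824 -0.2256  0.08  ]
top module 0.7 389.9 259.6 357 427 214 296 [ 0.4864 -0.2103  0.055 ]
top tray_pad 0.69 206.3 239.5 146 257 203 276 [0.5312 0.2092 0.004 ]
top amber_bottle 0.61 165.6 238.4 149 183 223 254 [0.5242 0.2874 0.08  ]
top cap_handle 0.95 397.3 259.5 380 414 244 275 [ 0.4852 -0.2218  0.08  ]
top cap_handle 0.65 324.3 231.8 309 339 216 247 [ 0.5439 -0.0624  0.08  ]
```

View pics/crop_top.png

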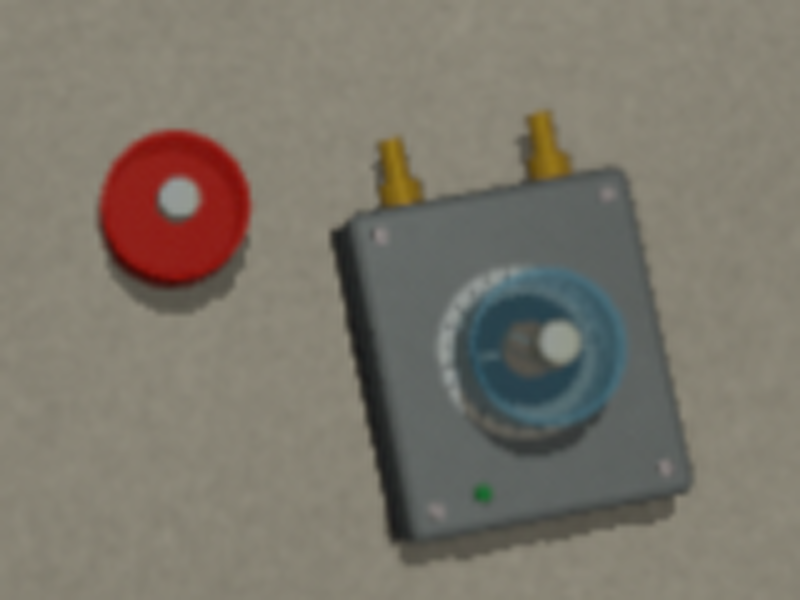

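View pics/crop_scene.png

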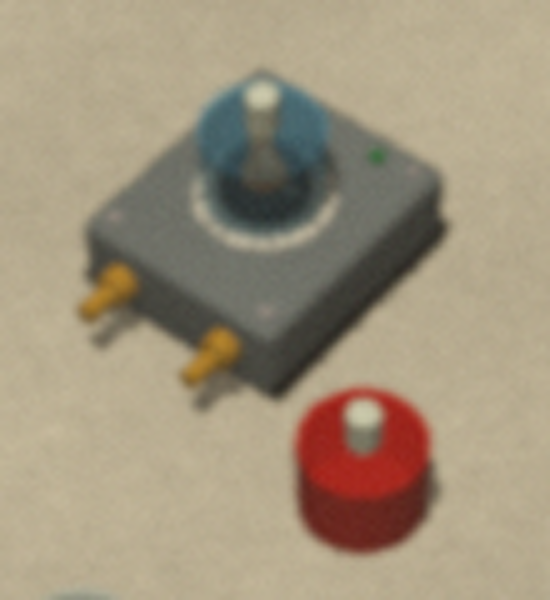

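Run:
```python
import pickle,cv2,numpy as np
from h import *
P=pickle.load(open("P0.pkl","rb")); t,s=P["top"],P["scene"]
ht=(401.4,257.8);hs=(262.0,118.6)
print(tri([(t,ht),(s,hs)]), onz(t,ht,.129),onz(s,hs,.129))
sc=[onz(t,((x+.5)/5-.5+290,(y+.5)/5-.5+190),.055) for x,y in [(380,236),(608,193),(666,467),(436,511)]]
print(np.round(sc,4),np.mean(sc,0))
for n,(x0,x1,y0,y1) in {"top":(200,255,212,268),"scene":(325,375,230,275)}.items():
    g=P[n]["pixels"][y0:y1,x0:x1].max(2)
    m=(g<80).astype(np.uint8); k,l,st,c=cv2.connectedComponentsWithStats(m)
    i=1+np.argmax(st[1:,4]); u=c[i]+[x0,y0]; print(n,st[i],u,onz(P[n],u,.004))
# tray corners top
for u in [(149,205),(258,204),(259,276),(148,277)]: print(u,onz(t,u,.016).round(4))
```

```text
(array([ 0.48488956, -0.22008172,  0.13281355]), array([ 0.04081824, -0.03350823,  0.06200169,  0.01693581])) [ 0.48511295 -0.22078031  0.129     ] [ 0.48264758 -0.22314415  0.129     ]
[[ 0.5369 -0.1565  0.055 ]
 [ 0.5576 -0.2595  0.055 ]
 [ 0.4355 -0.2827  0.055 ]
 [ 0.4152 -0.1803  0.055 ]] [ 0.48630102 -0.21973152  0.055     ]
top [  10    8   38   39 1145] [228.17554585 238.86375546] [0.53356566 0.15771326 0.004     ]
scene [  6   7  36  32 886] [348.68058691 252.58916479] [0.5313819  0.15583253 0.004     ]
(149, 205) [0.6096 0.3469 0.016 ]
(258, 204) [0.6153 0.0889 0.016 ]
(259, 276) [0.4478 0.0827 0.016 ]
(148, 277) [0.4407 0.3397 0.016 ]
```

Two candidates for cap_handle. The clear bluish cap has its post at top (401,258) and scene (262,119), standing on the grey module, so this is the one. The red look-alike is at top (325,231) and scene (283,190), and I leave it alone. Both enlarged crops confirm this. The pad measures about (0.5325, 0.157).

play_rows --series '[{"tx": 0.038, "ty": -0.047, "turn": -0.1225}, {"tx": 0.038, "ty": -0.047, "turn": -0.1225}, {"tx": 0.038, "ty": -0.047, "turn": -0.1225}, {"tx": 0.038, "ty": -0.047, "turn": -0.1225}, {"tx": 0.038, "ty": -0.047, "turn": -0.1225}, {"tx": 0.038, "ty": -0.047, "turn": -0.1225}, {"tx": 0.038, "ty": -0.047, "turn": -0.1225}, {"tx": 0.038, "ty": -0.047, "turn": -0.1225}, {"tx": 0.038, "ty": -0.047, "turn": -0.1225}, {"tx": 0.038, "ty": -0.047, "turn": -0.1225}]' --gripper 0.6

```text
invalid input
```

play_rows --series '[{"tx": 0.038, "ty": -0.047, "tz": 0, "turn": -0.1225}, {"tx": 0.038, "ty": -0.047, "tz": 0, "turn": -0.1225}, {"tx": 0.038, "ty": -0.047, "tz": 0, "turn": -0.1225}, {"tx": 0.038, "ty": -0.047, "tz": 0, "turn": -0.1225}, {"tx": 0.038, "ty": -0.047, "tz": 0, "turn": -0.1225}, {"tx": 0.038, "ty": -0.047, "tz": 0, "turn": -0.1225}, {"tx": 0.038, "ty": -0.047, "tz": 0, "turn": -0.1225}, {"tx": 0.038, "ty": -0.047, "tz": 0, "turn": -0.1225}, {"tx": 0.038, "ty": -0.047, "tz": 0, "turn": -0.1225}, {"tx": 0.038, "ty": -0.047, "tz": 0, "turn": -0.1225}]' --gripper 0.6

```text
time_s: 2.85
position: [0.4825, 0.2216, 0.2925]
tcp_rot: [[1.0, -0.005, 0.001], [-0.005, -1.0, 0.0], [0.001, -0.0, -1.0]]
force: [1.0, 1.0, -0.4]
opening: 0.604
```

play_rows --series '[{"tx": 0.002, "ty": -0.0615, "tz": 0, "turn": 0}, {"tx": 0, "ty": -0.0615, "tz": 0, "turn": 0}, {"tx": 0, "ty": -0.0615, "tz": 0, "turn": 0}, {"tx": 0, "ty": -0.0615, "tz": 0, "turn": 0}, {"tx": 0, "ty": -0.0615, "tz": 0, "turn": 0}, {"tx": 0, "ty": -0.0615, "tz": 0, "turn": 0}, {"tx": 0, "ty": -0.0615, "tz": 0, "turn": 0}, {"tx": 0, "ty": -0.0615, "tz": 0, "turn": 0}, {"tx": 0, "ty": -0.0615, "tz": 0, "turn": 0}, {"tx": 0, "ty": 0, "tz": 0, "turn": 0}]'

```text
time_s: 3.85
position: [0.4839, -0.2263, 0.2927]
tcp_rot: [[1.0, -0.006, 0.003], [-0.006, -1.0, -0.005], [0.004, 0.005, -1.0]]
force: [-0.3, 0.1, 0.3]
opening: 0.603
```

Run:
```python
from rig import bot, vision, nets
import cv2,pickle
from h import *
s=bot.read_state(); print(s["time_s"],s["position"],s["tcp_rot"][:,0],s["joint_positions"])
p=vision.capture("wrist"); pickle.dump(p,open("W1.pkl","wb")); cv2.imwrite("pics/w1.png",p["pixels"])
print(proj(p,[[.4845,-.2212,.129],[.4845,-.2212,.105],[.486,-.2197,.055]]))
for d in nets.look_for(p,"cap_handle"): print(d)
```

```text
3.85 [ 0.48388556 -0.22626671  0.29274553] [ 0.99997411 -0.00628628  0.00350181] [-37.0062062   23.11128614  95.25644236  -0.12146738  61.30299639
 -36.5875109 ]
[[277.14790409 207.30084035]
 [277.02432995 199.82526389]
 [278.30920114 186.07512973]]
{'at': [0.613, 0.0598], 'confidence': 0.79}
{'at': [0.495, 0.4714], 'confidence': 0.68}
```

View pics/w1.png

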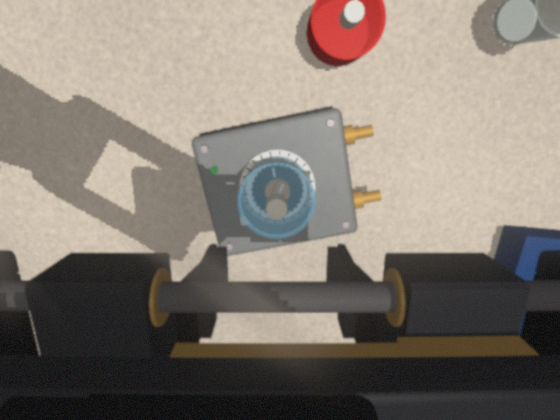

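play_rows --series '[{"tx": 0, "ty": 0, "tz": -0.04, "turn": 0}, {"tx": 0, "ty": 0, "tz": -0.04, "turn": 0}, {"tx": 0, "ty": 0, "tz": -0.02, "turn": 0}, {"tx": 0, "ty": 0, "tz": 0, "turn": 0}, {"tx": 0, "ty": 0, "tz": 0, "turn": 0}]'

```text
time_s: 4.45
position: [0.4832, -0.2183, 0.2125]
tcp_rot: [[1.0, 0.002, -0.0], [0.002, -1.0, 0.0], [-0.0, -0.0, -1.0]]
force: [-0.2, -0.6, -0.2]
opening: 0.6
```

play_rows --series '[{"tx": 0.0015, "ty": -0.0035, "tz": -0.02, "turn": 0}, {"tx": 0, "ty": 0, "tz": -0.015, "turn": 0}, {"tx": 0, "ty": 0, "tz": -0.008, "turn": 0}, {"tx": 0, "ty": 0, "tz": 0, "turn": 0}, {"tx": 0, "ty": 0, "tz": 0, "turn": 0}]'

```text
time_s: 4.95
position: [0.4843, -0.2222, 0.1781]
tcp_rot: [[1.0, 0.0, 0.0], [0.0, -1.0, -0.0], [0.0, 0.0, -1.0]]
force: [-0.6, 0.5, 0.3]
opening: 0.596
```

Run:
```python
from rig import bot, vision, nets
import cv2,pickle
from h import *
s=bot.read_state(); print(s["time_s"],s["position"],s["force"])
p=vision.capture("wrist"); cv2.imwrite("pics/w2.png",p["pixels"])
print(proj(p,[[.4845,-.2212,.129],[.4845,-.2212,.105]]))
```

```text
4.95 [ 0.48426894 -0.22223448  0.17814583] [-0.59309932  0.5439378   0.32080455]
[[277.77019091 281.95798492]
 [277.63702316 260.52909185]]
```

View pics/w2.png

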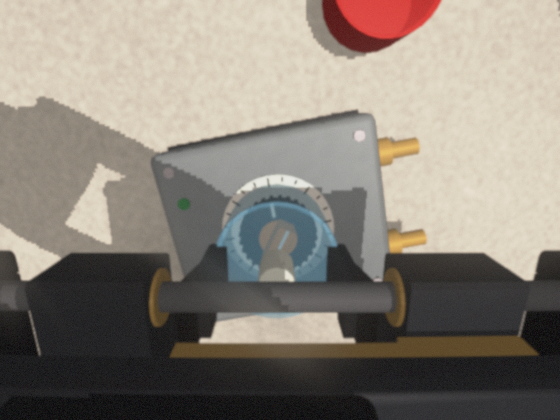

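play_rows --series '[{"tx": 0, "ty": 0, "tz": 0, "turn": 0}, {"tx": 0, "ty": 0, "tz": 0, "turn": 0}, {"tx": 0, "ty": 0, "tz": 0, "turn": 0}, {"tx": 0, "ty": 0, "tz": 0, "turn": 0}, {"tx": 0, "ty": 0, "tz": 0, "turn": 0}, {"tx": 0, "ty": 0, "tz": 0, "turn": 0}]' --gripper 0

```text
time_s: 5.6
position: [0.4841, -0.2223, 0.1778]
tcp_rot: [[1.0, 0.0, -0.0], [0.0, -1.0, 0.0], [-0.0, -0.0, -1.0]]
force: [0.5, -0.2, 0.6]
opening: 0.197
```

play_rows --series '[{"tx": 0, "ty": 0, "tz": 0.008, "turn": 0}, {"tx": 0, "ty": 0, "tz": 0.015, "turn": 0}, {"tx": 0, "ty": 0, "tz": 0.025, "turn": 0}, {"tx": 0, "ty": 0, "tz": 0.03, "turn": 0}, {"tx": 0, "ty": 0, "tz": 0.03, "turn": 0}, {"tx": 0, "ty": 0, "tz": 0.017, "turn": 0}, {"tx": 0, "ty": 0, "tz": 0, "turn": 0}, {"tx": 0, "ty": 0, "tz": 0, "turn": 0}]'

```text
time_s: 6.4
position: [0.484, -0.2222, 0.2783]
tcp_rot: [[1.0, 0.0, 0.001], [0.0, -1.0, -0.0], [0.001, 0.0, -1.0]]
force: [0.2, 0.4, -1.0]
opening: 0.197
```

Run:
```python
from rig import bot, vision, nets
import cv2,pickle
from h import *
s=bot.read_state(); print(s["time_s"],s["position"],s["force"],s["moment"],s["opening"])
p=vision.capture("wrist"); cv2.imwrite("pics/w3.png",p["pixels"]); pickle.dump(p,open("W3.pkl","wb"))
```

```text
6.4 [ 0.48399538 -0.22218649  0.27830945] [ 0.23052251  0.43825323 -1.02475881] [-0.08259945  0.10940355  0.03731016] 0.19738524595258636
```

View pics/w3.png

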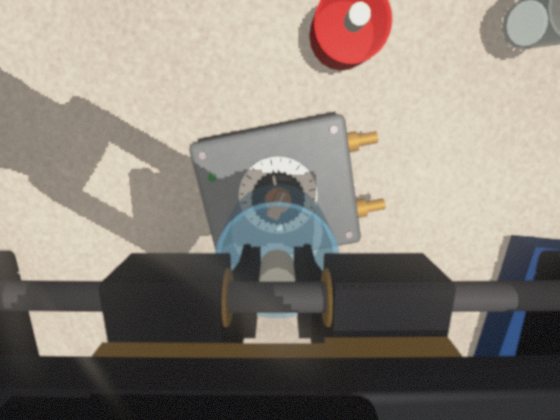

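play_rows --series '[{"tx": 0.006, "ty": 0.02, "tz": 0, "turn": 0}, {"tx": 0.006, "ty": 0.04, "tz": 0, "turn": 0}, {"tx": 0.006, "ty": 0.055, "tz": 0, "turn": 0}, {"tx": 0.006, "ty": 0.055, "tz": 0, "turn": 0}, {"tx": 0.006, "ty": 0.055, "tz": 0, "turn": 0}, {"tx": 0.006, "ty": 0.055, "tz": 0, "turn": 0}, {"tx": 0.006, "ty": 0.055, "tz": 0, "turn": 0}, {"tx": 0.006, "ty": 0.055, "tz": 0, "turn": 0}, {"tx": 0.006, "ty": 0.05, "tz": 0, "turn": 0}, {"tx": 0.0065, "ty": 0.0335, "tz": 0, "turn": 0}]'

```text
time_s: 7.45
position: [0.5315, 0.1592, 0.2765]
tcp_rot: [[1.0, 0.002, -0.003], [0.002, -1.0, 0.0], [-0.003, -0.0, -1.0]]
force: [-0.1, -0.9, -1.0]
opening: 0.197
```

play_rows --series '[{"tx": 0, "ty": 0, "tz": -0.04, "turn": 0}, {"tx": 0, "ty": 0, "tz": -0.05, "turn": 0}, {"tx": 0, "ty": 0, "tz": -0.04, "turn": 0}, {"tx": 0, "ty": 0, "tz": -0.02, "turn": 0}, {"tx": 0, "ty": 0, "tz": 0, "turn": 0}, {"tx": 0, "ty": 0, "tz": 0, "turn": 0}, {"tx": 0, "ty": 0, "tz": 0, "turn": 0}]'

```text
time_s: 8.15
position: [0.5332, 0.1565, 0.1586]
tcp_rot: [[1.0, 0.0, 0.002], [0.0, -1.0, 0.0], [0.002, -0.0, -1.0]]
force: [-0.1, -0.6, -1.2]
opening: 0.195
```

Run:
```python
from rig import bot, vision, nets
import cv2,pickle
from h import *
s=bot.read_state(); print(s["time_s"],s["position"],s["force"],s["moment"],s["opening"])
for n in ["scene","wrist"]:
    p=vision.capture(n); im=p["pixels"]
    if n=="scene": im=cv2.resize(im[200:330,290:440],None,fx=5,fy=5,interpolation=cv2.INTER_CUBIC)
    cv2.imwrite(f"pics/{n}4.png",im)
    print(proj(p,[[.5325,.157,.004]]))
```

```text
8.15 [0.53323446 0.15648075 0.15863535] [-0.11236635 -0.59629832 -1.22143019] [-7.75643931e-02  2.08569317e-02  7.41845634e-05] 0.19521247883956552
[[348.69411101 253.17329455]]
[[275.63162957 217.10595171]]
```

View pics/scene4.png

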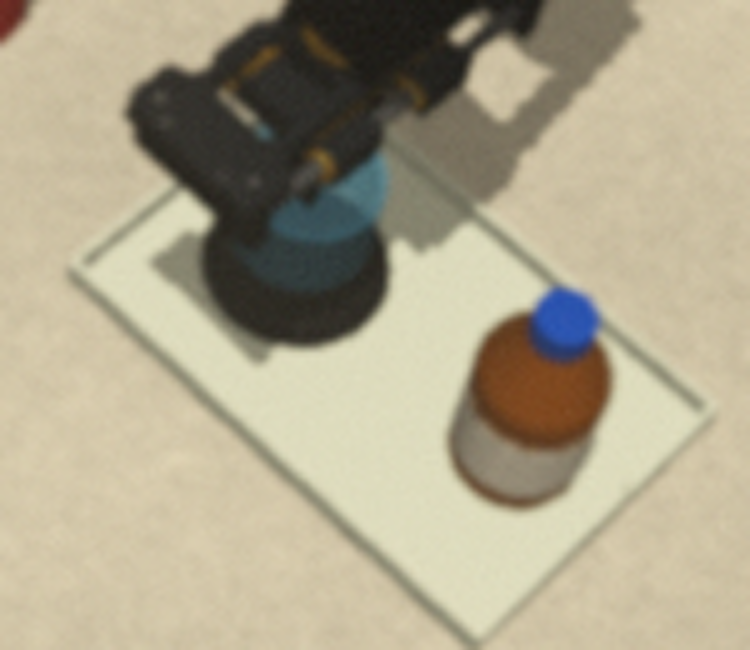

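View pics/wrist4.png

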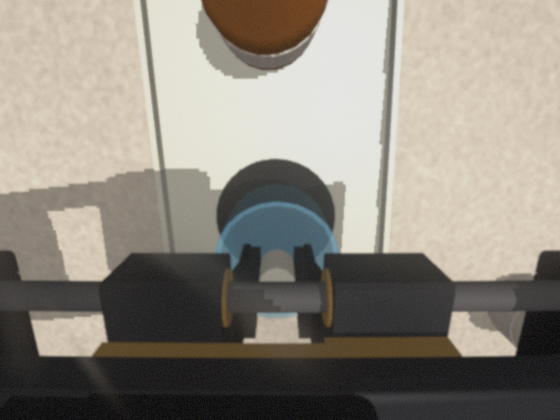

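play_rows --series '[{"tx": 0, "ty": 0, "tz": -0.015, "turn": 0}, {"tx": 0, "ty": 0, "tz": -0.012, "turn": 0}, {"tx": 0, "ty": 0, "tz": -0.006, "turn": 0}, {"tx": 0, "ty": 0, "tz": -0.003, "turn": 0}, {"tx": 0, "ty": 0, "tz": 0, "turn": 0}, {"tx": 0, "ty": 0, "tz": 0, "turn": 0}]'

```text
time_s: 8.85
position: [0.5326, 0.1565, 0.129]
tcp_rot: [[1.0, 0.0, 0.0], [0.0, -1.0, 0.0], [0.0, -0.0, -1.0]]
force: [-0.5, 0.3, -0.3]
opening: 0.196
```

play_rows --series '[{"tx": 0, "ty": 0, "tz": -0.001, "turn": 0}, {"tx": 0, "ty": 0, "tz": -0.0005, "turn": 0}, {"tx": 0, "ty": 0, "tz": -0.0005, "turn": 0}, {"tx": 0, "ty": 0, "tz": 0, "turn": 0}, {"tx": 0, "ty": 0, "tz": 0, "turn": 0}]'

```text
time_s: 9.35
position: [0.5326, 0.1565, 0.1275]
tcp_rot: [[1.0, 0.0, 0.0], [0.0, -1.0, -0.0], [0.0, 0.0, -1.0]]
force: [-0.3, -1.0, -0.7]
opening: 0.197
```

play_rows --series '[{"tx": 0, "ty": 0, "tz": -0.0005, "turn": 0}, {"tx": 0, "ty": 0, "tz": 0, "turn": 0}, {"tx": 0, "ty": 0, "tz": 0, "turn": 0}]'

```text
time_s: 9.65
position: [0.5326, 0.1565, 0.127]
tcp_rot: [[1.0, 0.0, -0.0], [0.0, -1.0, 0.0], [-0.0, -0.0, -1.0]]
force: [0.2, -0.2, -0.4]
opening: 0.194
```

play_rows --series '[{"tx": 0, "ty": 0, "tz": -0.0005, "turn": 0}, {"tx": 0, "ty": 0, "tz": 0, "turn": 0}, {"tx": 0, "ty": 0, "tz": 0, "turn": 0}]'

```text
time_s: 9.95
position: [0.5326, 0.1565, 0.1269]
tcp_rot: [[1.0, 0.0, 0.0], [0.0, -1.0, -0.0], [0.0, 0.0, -1.0]]
force: [-0.3, 0.3, 2.1]
opening: 0.194
```

play_rows --series '[{"tx": 0, "ty": 0, "tz": 0, "turn": 0}, {"tx": 0, "ty": 0, "tz": 0, "turn": 0}, {"tx": 0, "ty": 0, "tz": 0, "turn": 0}, {"tx": 0, "ty": 0, "tz": 0, "turn": 0}, {"tx": 0, "ty": 0, "tz": 0.02, "turn": 0}, {"tx": 0, "ty": 0, "tz": 0.05, "turn": 0}, {"tx": 0, "ty": 0, "tz": 0.06, "turn": 0}, {"tx": 0, "ty": 0, "tz": 0.06, "turn": 0}, {"tx": 0, "ty": 0, "tz": 0, "turn": 0}]' --gripper 0.5

```text
time_s: 10.85
position: [0.5363, 0.157, 0.2855]
tcp_rot: [[1.0, 0.0, 0.015], [0.0, -1.0, 0.001], [0.015, -0.001, -1.0]]
force: [-0.0, 0.0, -0.7]
opening: 0.495
```

play_rows --series '[{"tx": -0.006, "ty": -0.03, "tz": 0, "turn": 0}, {"tx": -0.006, "ty": -0.058, "tz": 0, "turn": 0}, {"tx": -0.006, "ty": -0.058, "tz": 0, "turn": 0}, {"tx": -0.006, "ty": -0.058, "tz": 0, "turn": 0}, {"tx": -0.006, "ty": -0.058, "tz": 0, "turn": 0}, {"tx": -0.006, "ty": -0.058, "tz": 0, "turn": 0}, {"tx": -0.006, "ty": -0.058, "tz": 0, "turn": 0}, {"tx": -0.006, "ty": -0.058, "tz": 0, "turn": 0}, {"tx": -0.006, "ty": -0.03, "tz": 0, "turn": 0}, {"tx": -0.006, "ty": -0.005, "tz": 0, "turn": 0}]'

```text
time_s: 11.85
position: [0.4843, -0.2235, 0.278]
tcp_rot: [[1.0, -0.004, 0.0], [-0.004, -1.0, -0.001], [0.0, 0.001, -1.0]]
force: [0.6, 0.6, 0.1]
opening: 0.499
```

Run:
```python
from rig import bot, vision, nets
import cv2,pickle
from h import *
P={n:vision.capture(n) for n in ["scene","top","wrist"]}
pickle.dump(P,open("P5.pkl","wb"))
s=bot.read_state(); print(s["time_s"],s["position"],s["force"],s["moment"],s["joint_positions"])
a=cv2.resize(P["scene"]["pixels"][200:330,290:440],None,fx=4,fy=4,interpolation=cv2.INTER_CUBIC)
cv2.imwrite("pics/s5.png",a); 
for n in P:
  for q in ["knob_grip","ring_mark","cap_handle"]:
    print(n,q,[((r["at"][0]*560).__round__(1),(r["at"][1]*420).__round__(1),r["confidence"]) for r in nets.look_for(P[n],q)])
cv2.imwrite("pics/w5.png",P["wrist"]["pixels"])
print(proj(P["wrist"],[[.4845,-.2212,.091],[.486,-.2197,.055]]))
```

```text
12.0 [ 0.4838313  -0.21938494  0.27802489] [-0.43153131  0.6272771  -0.02840626] [-0.05986599  0.09624665 -0.01681327] [-3.64672512e+01  2.41279936e+01  9.63572989e+01  4.02413771e-02
  5.96451968e+01 -3.64623641e+01]
scene knob_grip []
scene ring_mark [(260.2, 136.6, 0.58)]
scene cap_handle [(350.8, 246.5, 0.75), (283.0, 196.4, 0.74)]
top knob_grip []
top ring_mark []
top cap_handle [(325.1, 232.6, 0.8), (223.9, 232.8, 0.72)]
wrist knob_grip [(277.2, 203.6, 0.69)]
wrist ring_mark [(278.8, 187.1, 0.62)]
wrist cap_handle [(347.5, 31.5, 0.78)]
[[278.67173165 208.18812776]
 [280.09494526 196.84682905]]
```

View pics/s5.png

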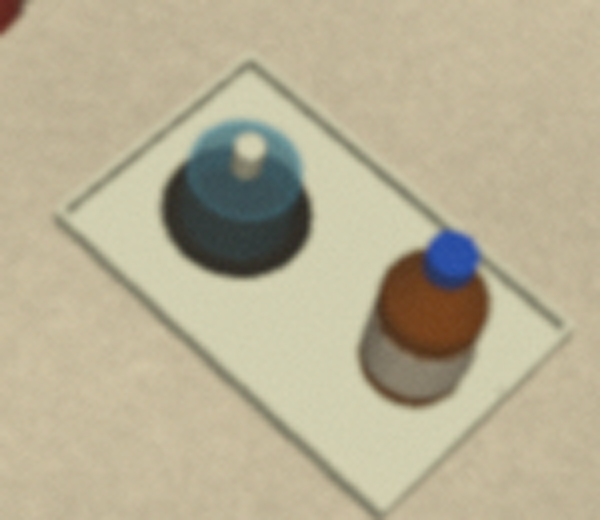

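View pics/w5.png

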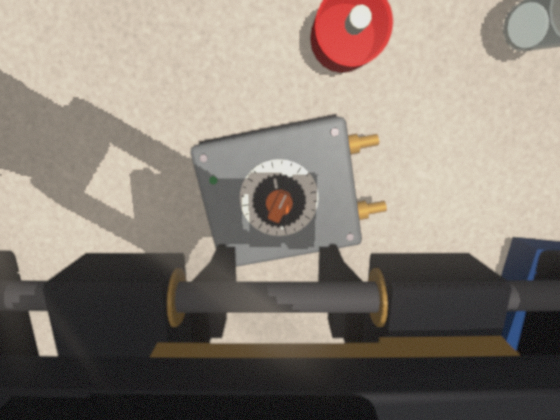

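play_rows --series '[{"tx": 0, "ty": -0.02, "tz": -0.04, "turn": 0}, {"tx": 0, "ty": -0.02, "tz": -0.04, "turn": 0}, {"tx": 0, "ty": 0, "tz": 0, "turn": 0}, {"tx": 0, "ty": 0, "tz": 0, "turn": 0}, {"tx": 0, "ty": 0, "tz": 0, "turn": 0}]'

```text
time_s: 12.95
position: [0.4851, -0.2521, 0.216]
tcp_rot: [[1.0, 0.0, 0.002], [0.0, -1.0, -0.001], [0.002, 0.001, -1.0]]
force: [-0.3, 0.4, -0.1]
opening: 0.494
```

Run:
```python
from rig import bot, vision, nets
import cv2,pickle
from h import *
s=bot.read_state(); print(s["time_s"],s["position"])
p=vision.capture("wrist"); pickle.dump(p,open("W6.pkl","wb"))
u=proj(p,[[.4845,-.2212,.091],[.486,-.2197,.055]]); print(u)
x,y=u[0].astype(int)
x0,y0=x-50,y-45
im=p["pixels"][y0:y0+75,x0:x0+100]; im=np.clip(im.astype(float)*1.6,0,255).astype(np.uint8)
cv2.imwrite("pics/w6.png",cv2.resize(im,None,fx=8,fy=8,interpolation=cv2.INTER_CUBIC)); print(x0,y0)
for m in nets.masks_of(p,"knob_grip"):
    ys,xs=np.nonzero(m["region"]); print("knob",xs.mean(),ys.mean(),xs.size,m["confidence"],cv2.fitEllipse(cv2.findContours(m["region"].astype(np.uint8),0,1)[0][0]))
for m in nets.masks_of(p,"ring_mark"):
    ys,xs=np.nonzero(m["region"]); print("ring",xs.mean(),ys.mean(),xs.size,m["confidence"])
```

```text
12.95 [ 0.48510494 -0.25208275  0.21596795]
[[276.02510341 185.98232564]
 [278.03458596 174.46907339]]
226 140
knob 275.3482587064677 182.40995024875622 1005 0.59 ((275.3782043457031, 182.3936309814453), (30.41897201538086, 40.841712951660156), 20.368785858154297)
ring 276.11199681147866 176.31406935033877 2509 0.73
```

View pics/w6.png

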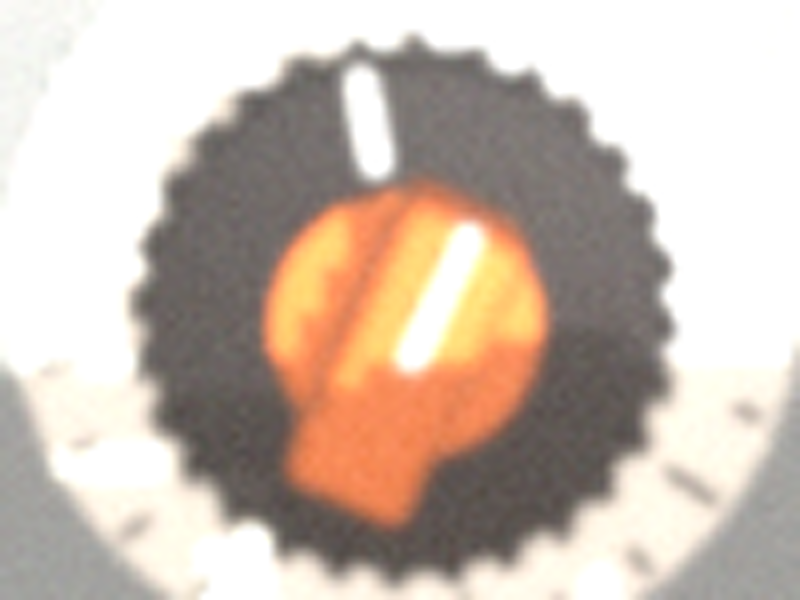

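Run:
```python
import pickle
from h import *
p=pickle.load(open("W6.pkl","rb"))
f=lambda x,y:((x+.5)/8-.5+226,(y+.5)/8-.5+140)
for n,x,y,z in [("l0",410,362,.091),("l1",470,230,.091),("lm",440,296,.091),("ringc",405,308,.071),("discc",407,322,.073),("m0",378,175,.071),("m1",358,72,.071),("barL",288,468,.091),("barR",403,527,.091)]:
    print(n,onz(p,f(x,y),z).round(4))
a=onz(p,f(410,362),.091);b=onz(p,f(470,230),.091);d=b-a
print(np.degrees(np.arctan2(d[1],d[0])),np.linalg.norm(d))
a=onz(p,f(288,468),.091);b=onz(p,f(403,527),.091);d=b-a;print(np.degrees(np.arctan2(d[1],d[0])),np.linalg.norm(d))
```

```text
l0 [ 0.485  -0.2204  0.091 ]
l1 [ 0.4899 -0.2095  0.091 ]
lm [ 0.4875 -0.2149  0.091 ]
ringc [ 0.4846 -0.2196  0.071 ]
discc [ 0.4848 -0.2205  0.073 ]
m0 [ 0.4822 -0.2077  0.071 ]
m1 [ 0.4805 -0.1987  0.071 ]
barL [ 0.4749 -0.2294  0.091 ]
barR [ 0.4844 -0.2345  0.091 ]
65.94131933651761 0.011933622536968601
-27.98484124034303 0.010820811003378256
```

play_rows --series '[{"tx": 0, "ty": 0.02, "tz": 0, "turn": -0.139}, {"tx": 0, "ty": 0.02, "tz": 0, "turn": -0.139}, {"tx": 0, "ty": 0, "tz": 0, "turn": -0.139}, {"tx": 0, "ty": 0, "tz": 0, "turn": 0}, {"tx": 0, "ty": 0, "tz": 0, "turn": 0}, {"tx": 0, "ty": 0, "tz": 0, "turn": 0}]' --gripper 0.4

```text
time_s: 13.7
position: [0.4848, -0.2206, 0.2151]
tcp_rot: [[0.907, -0.421, 0.001], [-0.421, -0.907, -0.001], [0.001, 0.0, -1.0]]
force: [-0.0, 0.3, 0.0]
opening: 0.4
```

play_rows --series '[{"tx": 0, "ty": 0, "tz": -0.03, "turn": 0}, {"tx": 0, "ty": 0, "tz": -0.02, "turn": 0}, {"tx": 0, "ty": 0, "tz": -0.02, "turn": 0}, {"tx": 0, "ty": 0, "tz": -0.01, "turn": 0}, {"tx": 0, "ty": 0, "tz": 0, "turn": 0}, {"tx": 0, "ty": 0, "tz": 0, "turn": 0}]'

```text
time_s: 14.3
position: [0.4848, -0.2206, 0.1509]
tcp_rot: [[0.906, -0.423, 0.0], [-0.423, -0.906, -0.0], [0.001, 0.0, -1.0]]
force: [-0.5, 0.2, -0.2]
opening: 0.402
```

Run:
```python
from rig import bot, vision, nets
import cv2
s=bot.read_state(); print(s["time_s"],s["position"],s["force"],s["moment"])
p=vision.capture("wrist"); cv2.imwrite("pics/w7.png",cv2.resize(p["pixels"][190:340,180:380],None,fx=4,fy=4,interpolation=cv2.INTER_CUBIC))
```

```text
14.3 [ 0.48480553 -0.22062287  0.15094146] [-0.53879797  0.15913227 -0.19952549] [-0.11980723  0.09446906  0.06101304]
```

View pics/w7.png

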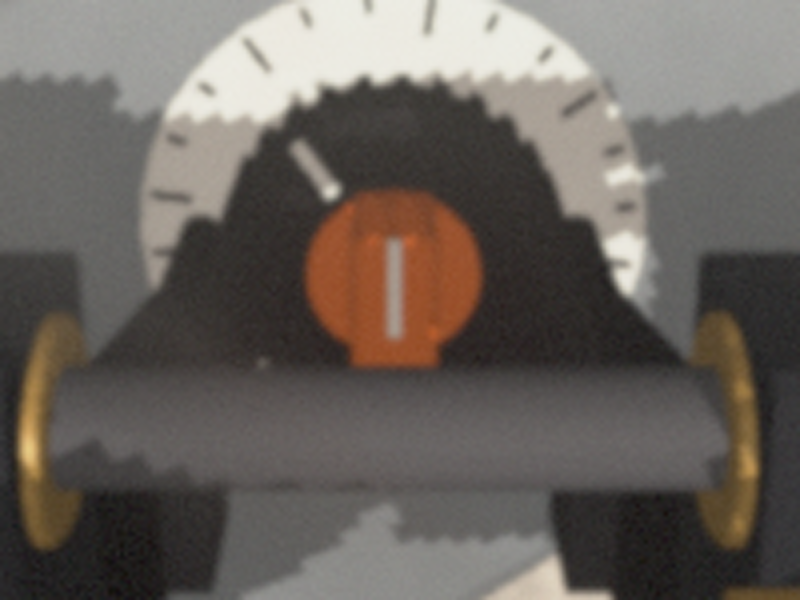

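play_rows --series '[{"tx": 0, "ty": 0, "tz": -0.0055, "turn": 0}, {"tx": 0, "ty": 0, "tz": 0, "turn": 0}, {"tx": 0, "ty": 0, "tz": 0, "turn": 0}]'

```text
time_s: 14.65
position: [0.4846, -0.2203, 0.1465]
tcp_rot: [[0.906, -0.423, 0.0], [-0.423, -0.906, -0.0], [0.0, 0.0, -1.0]]
force: [-0.7, 0.4, -1.1]
opening: 0.401
```

```bash
cat > samp.py <<'E'
from rig import bot, vision
import numpy as np,sys
def samp(n=8):
    M=[]
    for i in range(n):
        vision.capture("wrist"); s=bot.read_state(); M.append(np.r_[s["moment"],s["tau"][5],s["force"]])
    M=np.array(M); R=s["tcp_rot"]
    print("t",round(s["time_s"],2),"pos",s["position"].round(4),"yaw",np.degrees(np.arctan2(R[1,0],R[0,0])).round(2),"op",round(s["opening"],3),"j6",s["joint_positions"][5].round(2))
    print("mean M",M.mean(0).round(3),"std",M.std(0).round(3))
if __name__=="__main__": samp(int(sys.argv[1]) if len(sys.argv)>1 else 8)
E
python3 samp.py 8
```

```text
t 15.05 pos [ 0.4846 -0.2203  0.1463] yaw -25.01 op 0.401 j6 -11.48
mean M [-0.093  0.094 -0.011 -0.    -0.33  -0.297  0.31 ] std [0.019 0.027 0.028 0.    0.417 0.386 0.525]
```

play_rows --series '[{"tx": 0, "ty": 0, "tz": 0, "turn": 0}, {"tx": 0, "ty": 0, "tz": 0, "turn": 0}, {"tx": 0, "ty": 0, "tz": 0, "turn": 0}, {"tx": 0, "ty": 0, "tz": 0, "turn": 0}, {"tx": 0, "ty": 0, "tz": 0, "turn": 0}, {"tx": 0, "ty": 0, "tz": 0, "turn": 0}]' --gripper 0

```text
time_s: 15.65
position: [0.4852, -0.2207, 0.1463]
tcp_rot: [[0.906, -0.423, 0.001], [-0.423, -0.906, -0.001], [0.002, 0.0, -1.0]]
force: [1.9, -0.3, -1.3]
opening: 0.124
```

```bash
python3 samp.py 8
```

```text
t 16.05 pos [ 0.485  -0.2206  0.1463] yaw -25.02 op 0.118 j6 -11.48
mean M [-0.226 -0.429  0.004  0.008  2.993 -0.802 -2.044] std [0.035 0.074 0.033 0.    0.873 0.535 0.735]
```

play_rows --series '[{"tx": 0.0005, "ty": -0.0002, "tz": 0, "turn": -0.02}, {"tx": 0, "ty": 0, "tz": 0, "turn": -0.04}, {"tx": 0, "ty": 0, "tz": 0, "turn": -0.05}, {"tx": 0, "ty": 0, "tz": 0, "turn": -0.05}, {"tx": 0, "ty": 0, "tz": 0, "turn": -0.05}, {"tx": 0, "ty": 0, "tz": 0, "turn": -0.04}, {"tx": 0, "ty": 0, "tz": 0, "turn": -0.02}, {"tx": 0, "ty": 0, "tz": 0, "turn": 0}, {"tx": 0, "ty": 0, "tz": 0, "turn": 0}]'

```text
time_s: 16.95
position: [0.4853, -0.2207, 0.1463]
tcp_rot: [[0.752, -0.659, 0.001], [-0.659, -0.752, -0.001], [0.001, -0.0, -1.0]]
force: [3.6, -1.3, -2.8]
opening: 0.123
```

```bash
python3 samp.py 4
```

```text
t 17.15 pos [ 0.4853 -0.2207  0.1463] yaw -41.2 op 0.122 j6 4.73
mean M [-3.890e-01 -7.260e-01 -3.000e-03  2.600e-02  4.087e+00 -1.485e+00
 -3.163e+00] std [0.042 0.018 0.035 0.    0.472 0.089 0.246]
```

play_rows --series '[{"tx": 0.0003, "ty": -0.0002, "tz": 0, "turn": -0.025}, {"tx": 0, "ty": 0, "tz": 0, "turn": -0.025}, {"tx": 0, "ty": 0, "tz": 0, "turn": 0}, {"tx": 0, "ty": 0, "tz": 0, "turn": 0}]'

```text
time_s: 17.55
position: [0.4854, -0.2208, 0.1463]
tcp_rot: [[0.717, -0.697, 0.0], [-0.697, -0.717, -0.0], [0.001, -0.0, -1.0]]
force: [3.9, -1.9, -3.3]
opening: 0.124
```

```bash
python3 samp.py 3
```

```text
t 17.7 pos [ 0.4854 -0.2208  0.1463] yaw -44.21 op 0.122 j6 7.74
mean M [-0.439 -0.73   0.034  0.025  4.246 -1.721 -3.312] std [0.006 0.045 0.014 0.    0.136 0.693 0.516]
```

play_rows --series '[{"tx": 0, "ty": 0, "tz": 0, "turn": -0.025}, {"tx": 0, "ty": 0, "tz": 0, "turn": -0.025}, {"tx": 0, "ty": 0, "tz": 0, "turn": 0}, {"tx": 0, "ty": 0, "tz": 0, "turn": 0}]'

```text
time_s: 18.1
position: [0.4854, -0.2208, 0.1463]
tcp_rot: [[0.679, -0.734, 0.001], [-0.734, -0.679, -0.0], [0.001, -0.0, -1.0]]
force: [5.4, -1.3, -3.6]
opening: 0.127
```

```bash
python3 samp.py 3
```

```text
t 18.25 pos [ 0.4854 -0.2208  0.1463] yaw -47.21 op 0.125 j6 10.74
mean M [-0.452 -0.738  0.021  0.028  5.166 -2.391 -3.174] std [0.026 0.024 0.022 0.    0.443 0.708 0.314]
```

play_rows --series '[{"tx": 0, "ty": 0, "tz": 0, "turn": -0.03}, {"tx": 0, "ty": 0, "tz": 0, "turn": -0.03}, {"tx": 0, "ty": 0, "tz": 0, "turn": 0}, {"tx": 0, "ty": 0, "tz": 0, "turn": 0}]'

```text
time_s: 18.65
position: [0.4855, -0.2209, 0.1463]
tcp_rot: [[0.632, -0.775, 0.001], [-0.775, -0.632, -0.001], [0.001, -0.0, -1.0]]
force: [4.5, -2.2, -3.3]
opening: 0.126
```

```bash
python3 samp.py 2
```

```text
t 18.75 pos [ 0.4854 -0.2208  0.1463] yaw -50.82 op 0.122 j6 14.34
mean M [-0.449 -0.73   0.011  0.026  4.793 -2.445 -3.02 ] std [0.036 0.005 0.027 0.    0.182 0.21  0.754]
```

play_rows --series '[{"tx": 0, "ty": 0, "tz": 0, "turn": -0.03}, {"tx": 0, "ty": 0, "tz": 0, "turn": -0.03}, {"tx": 0, "ty": 0, "tz": 0, "turn": 0}, {"tx": 0, "ty": 0, "tz": 0, "turn": 0}]'

```text
time_s: 19.15
position: [0.4855, -0.2209, 0.1463]
tcp_rot: [[0.582, -0.813, 0.001], [-0.813, -0.582, -0.001], [0.001, -0.0, -1.0]]
force: [4.7, -1.8, -3.0]
opening: 0.12
```

```bash
python3 samp.py 2
```

```text
t 19.25 pos [ 0.4855 -0.2209  0.1463] yaw -54.42 op 0.119 j6 17.94
mean M [-0.5   -0.787 -0.005  0.026  4.7   -2.264 -3.502] std [0.013 0.018 0.005 0.    0.738 0.654 0.447]
```

play_rows --series '[{"tx": 0, "ty": 0, "tz": 0, "turn": -0.03}, {"tx": 0, "ty": 0, "tz": 0, "turn": -0.03}, {"tx": 0, "ty": 0, "tz": 0, "turn": 0}, {"tx": 0, "ty": 0, "tz": 0, "turn": 0}]'

```text
time_s: 19.65
position: [0.4855, -0.221, 0.1463]
tcp_rot: [[0.53, -0.848, 0.001], [-0.848, -0.53, -0.001], [0.001, -0.0, -1.0]]
force: [5.0, -2.8, -3.3]
opening: 0.123
```

```bash
python3 samp.py 2; python3 -c "
from rig import vision
import cv2
p=vision.capture('wrist'); cv2.imwrite('pics/w8.png',cv2.resize(p['pixels'][190:340,180:380],None,fx=4,fy=4,interpolation=cv2.INTER_CUBIC))"
```

```text
t 19.75 pos [ 0.4855 -0.221   0.1463] yaw -58.01 op 0.127 j6 21.54
mean M [-0.526 -0.741  0.03   0.026  5.098 -2.037 -2.837] std [0.017 0.031 0.021 0.    0.339 0.207 0.589]
```

View pics/w8.png

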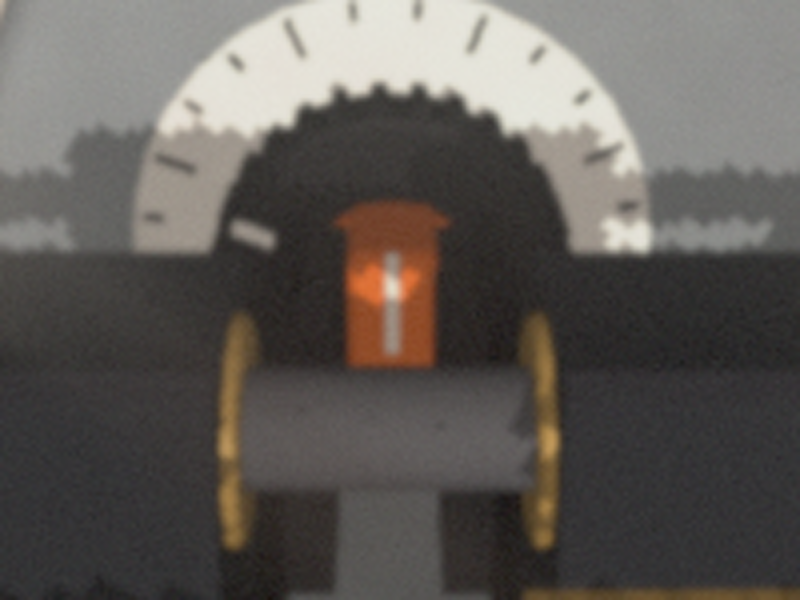

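The knob follows the gripper: its line is still upright at crop (392,300). The ring mark, now at crop (253,234), swings with the camera's view, so the ring itself is staying put.

play_rows --series '[{"tx": 0, "ty": 0, "tz": 0, "turn": -0.03}, {"tx": 0, "ty": 0, "tz": 0, "turn": -0.03}, {"tx": 0, "ty": 0, "tz": 0, "turn": 0}, {"tx": 0, "ty": 0, "tz": 0, "turn": 0}]'

```text
time_s: 20.2
position: [0.4856, -0.221, 0.1463]
tcp_rot: [[0.475, -0.88, 0.001], [-0.88, -0.475, -0.001], [0.001, -0.0, -1.0]]
force: [4.5, -2.6, -3.7]
opening: 0.122
```

```bash
python3 samp.py 2
```

```text
t 20.3 pos [ 0.4856 -0.221   0.1463] yaw -61.61 op 0.126 j6 25.14
mean M [-0.487 -0.776  0.055  0.026  4.829 -2.874 -3.088] std [0.032 0.029 0.033 0.    0.011 0.54  0.083]
```

play_rows --series '[{"tx": 0, "ty": 0, "tz": 0, "turn": -0.03}, {"tx": 0, "ty": 0, "tz": 0, "turn": -0.03}, {"tx": 0, "ty": 0, "tz": 0, "turn": 0}, {"tx": 0, "ty": 0, "tz": 0, "turn": 0}]'

```text
time_s: 20.7
position: [0.4856, -0.2211, 0.1463]
tcp_rot: [[0.419, -0.908, 0.001], [-0.908, -0.419, -0.001], [0.001, -0.001, -1.0]]
force: [5.7, -2.7, -4.3]
opening: 0.122
```

```bash
python3 samp.py 2
```

```text
t 20.8 pos [ 0.4856 -0.2211  0.1463] yaw -65.21 op 0.122 j6 28.74
mean M [-0.52  -0.776  0.051  0.026  5.504 -3.346 -3.979] std [0.027 0.015 0.007 0.    0.312 0.074 0.383]
```

play_rows --series '[{"tx": 0, "ty": 0, "tz": 0, "turn": -0.03}, {"tx": 0, "ty": 0, "tz": 0, "turn": -0.03}, {"tx": 0, "ty": 0, "tz": 0, "turn": 0}, {"tx": 0, "ty": 0, "tz": 0, "turn": 0}]'

```text
time_s: 21.2
position: [0.4856, -0.2211, 0.1463]
tcp_rot: [[0.361, -0.932, 0.001], [-0.932, -0.361, -0.001], [0.001, -0.001, -1.0]]
force: [4.5, -3.2, -4.5]
opening: 0.124
```

```bash
python3 samp.py 2
```

```text
t 21.3 pos [ 0.4856 -0.2211  0.1463] yaw -68.81 op 0.12 j6 32.34
mean M [-0.542 -0.76   0.048  0.026  5.05  -2.552 -3.439] std [0.013 0.027 0.    0.    0.541 0.215 0.491]
```

play_rows --series '[{"tx": 0, "ty": 0, "tz": 0, "turn": -0.03}, {"tx": 0, "ty": 0, "tz": 0, "turn": -0.03}, {"tx": 0, "ty": 0, "tz": 0, "turn": 0}, {"tx": 0, "ty": 0, "tz": 0, "turn": 0}]'

```text
time_s: 21.7
position: [0.4857, -0.2212, 0.1463]
tcp_rot: [[0.302, -0.953, 0.001], [-0.953, -0.302, -0.001], [0.001, -0.001, -1.0]]
force: [4.6, -2.7, -4.5]
opening: 0.122
```

```bash
python3 samp.py 2
```

```text
t 21.8 pos [ 0.4857 -0.2212  0.1463] yaw -72.41 op 0.123 j6 35.94
mean M [-0.532 -0.792  0.015  0.026  4.84  -2.881 -4.029] std [0.01  0.016 0.017 0.    0.094 0.145 0.091]
```

play_rows --series '[{"tx": 0, "ty": 0, "tz": 0, "turn": -0.03}, {"tx": 0, "ty": 0, "tz": 0, "turn": -0.03}, {"tx": 0, "ty": 0, "tz": 0, "turn": 0}, {"tx": 0, "ty": 0, "tz": 0, "turn": 0}]'

```text
time_s: 22.2
position: [0.4857, -0.2212, 0.1463]
tcp_rot: [[0.242, -0.97, 0.001], [-0.97, -0.242, -0.001], [0.002, -0.001, -1.0]]
force: [5.1, -2.1, -3.5]
opening: 0.12
```

```bash
python3 samp.py 2
```

```text
t 22.3 pos [ 0.4857 -0.2212  0.1464] yaw -76.01 op 0.122 j6 39.54
mean M [-0.578 -0.767  0.019  0.025  4.989 -2.426 -3.988] std [0.038 0.012 0.019 0.    0.283 0.373 0.25 ]
```

play_rows --series '[{"tx": 0, "ty": 0, "tz": 0, "turn": -0.03}, {"tx": 0, "ty": 0, "tz": 0, "turn": -0.03}, {"tx": 0, "ty": 0, "tz": 0, "turn": 0}, {"tx": 0, "ty": 0, "tz": 0, "turn": 0}]'

```text
time_s: 22.7
position: [0.4857, -0.2213, 0.1463]
tcp_rot: [[0.18, -0.984, 0.001], [-0.984, -0.18, -0.001], [0.002, -0.001, -1.0]]
force: [5.0, -3.2, -4.6]
opening: 0.118
```

```bash
python3 samp.py 2
```

```text
t 22.8 pos [ 0.4857 -0.2213  0.1463] yaw -79.61 op 0.119 j6 43.14
mean M [-0.582 -0.753  0.028  0.025  4.877 -2.633 -3.798] std [0.034 0.005 0.039 0.    0.147 0.459 0.046]
```

play_rows --series '[{"tx": 0, "ty": 0, "tz": 0, "turn": -0.03}, {"tx": 0, "ty": 0, "tz": 0, "turn": -0.03}, {"tx": 0, "ty": 0, "tz": 0, "turn": 0}, {"tx": 0, "ty": 0, "tz": 0, "turn": 0}]'

```text
time_s: 23.2
position: [0.4857, -0.2213, 0.1463]
tcp_rot: [[0.118, -0.993, 0.001], [-0.993, -0.118, -0.001], [0.002, -0.001, -1.0]]
force: [4.1, -3.7, -4.4]
opening: 0.121
```

```bash
python3 samp.py 2
```

```text
t 23.3 pos [ 0.4857 -0.2213  0.1463] yaw -83.21 op 0.125 j6 46.74
mean M [-0.622 -0.754  0.033  0.025  4.852 -2.947 -3.412] std [0.028 0.015 0.01  0.    0.113 0.146 0.302]
```

play_rows --series '[{"tx": 0, "ty": 0, "tz": 0, "turn": -0.03}, {"tx": 0, "ty": 0, "tz": 0, "turn": -0.03}, {"tx": 0, "ty": 0, "tz": 0, "turn": 0}, {"tx": 0, "ty": 0, "tz": 0, "turn": 0}]'

```text
time_s: 23.7
position: [0.4857, -0.2214, 0.1463]
tcp_rot: [[0.056, -0.998, 0.001], [-0.998, -0.056, -0.002], [0.002, -0.001, -1.0]]
force: [4.4, -3.2, -3.1]
opening: 0.123
```

```bash
python3 samp.py 2
```

```text
t 23.8 pos [ 0.4857 -0.2214  0.1463] yaw -86.81 op 0.122 j6 50.34
mean M [-0.662 -0.73   0.043  0.025  4.537 -3.898 -3.974] std [0.    0.008 0.009 0.    0.514 0.472 0.065]
```

play_rows --series '[{"tx": 0, "ty": 0, "tz": 0, "turn": -0.03}, {"tx": 0, "ty": 0, "tz": 0, "turn": -0.03}, {"tx": 0, "ty": 0, "tz": 0, "turn": 0}, {"tx": 0, "ty": 0, "tz": 0, "turn": 0}]'

```text
time_s: 24.2
position: [0.4857, -0.2214, 0.1463]
tcp_rot: [[-0.007, -1.0, 0.001], [-1.0, 0.007, -0.002], [0.002, -0.001, -1.0]]
force: [4.4, -4.9, -4.5]
opening: 0.122
```

```bash
python3 samp.py 2
```

```text
t 24.3 pos [ 0.4857 -0.2214  0.1463] yaw -90.38 op 0.121 j6 53.92
mean M [-0.648 -0.748  0.128  0.102  4.546 -4.089 -4.166] std [0.01  0.049 0.01  0.    0.076 0.394 0.193]
```

The seat is met: torque rose from 0.025 to 0.10 N m. Now smaller steps.

play_rows --series '[{"tx": 0, "ty": 0, "tz": 0, "turn": -0.02}, {"tx": 0, "ty": 0, "tz": 0, "turn": 0}, {"tx": 0, "ty": 0, "tz": 0, "turn": 0}]'

```text
time_s: 24.6
position: [0.4857, -0.2214, 0.1463]
tcp_rot: [[-0.027, -1.0, 0.001], [-1.0, 0.027, -0.002], [0.002, -0.001, -1.0]]
force: [4.4, -3.6, -3.9]
opening: 0.121
```

```bash
python3 samp.py 4
```

```text
t 24.8 pos [ 0.4857 -0.2214  0.1463] yaw -91.56 op 0.128 j6 55.12
mean M [-0.663 -0.731  0.174  0.164  4.836 -3.879 -4.008] std [0.043 0.013 0.022 0.    0.512 0.345 0.458]
```

play_rows --series '[{"tx": 0, "ty": 0, "tz": 0, "turn": -0.013}, {"tx": 0, "ty": 0, "tz": 0, "turn": -0.012}, {"tx": 0, "ty": 0, "tz": 0, "turn": 0}, {"tx": 0, "ty": 0, "tz": 0, "turn": 0}]'

```text
time_s: 25.2
position: [0.4857, -0.2215, 0.1463]
tcp_rot: [[-0.053, -0.999, 0.001], [-0.999, 0.053, -0.002], [0.002, -0.001, -1.0]]
force: [4.1, -3.3, -3.8]
opening: 0.126
```

```bash
python3 samp.py 6
```

```text
t 25.5 pos [ 0.4857 -0.2215  0.1463] yaw -93.03 op 0.122 j6 56.6
mean M [-0.655 -0.75   0.249  0.24   4.875 -3.463 -4.283] std [0.044 0.019 0.021 0.    0.437 0.739 0.761]
```

Both readings (joint 0.240, wrist 0.249 N m) lie in the snug band. Letting go.

play_rows --series '[{"tx": 0, "ty": 0, "tz": 0, "turn": 0}, {"tx": 0, "ty": 0, "tz": 0, "turn": 0}, {"tx": 0, "ty": 0, "tz": 0, "turn": 0}, {"tx": 0, "ty": 0, "tz": 0, "turn": 0}, {"tx": 0, "ty": 0, "tz": 0, "turn": 0}, {"tx": 0, "ty": 0, "tz": 0.01, "turn": 0}, {"tx": 0, "ty": 0, "tz": 0.04, "turn": 0}, {"tx": 0, "ty": 0, "tz": 0.05, "turn": 0}, {"tx": 0, "ty": 0, "tz": 0.05, "turn": 0}, {"tx": 0, "ty": 0, "tz": 0, "turn": 0}]' --gripper 0.4

```text
time_s: 26.5
position: [0.4877, -0.2222, 0.2721]
tcp_rot: [[-0.054, -0.998, 0.01], [-0.999, 0.054, -0.007], [0.007, -0.01, -1.0]]
force: [1.1, -0.7, -0.5]
opening: 0.403
```

play_rows --series '[{"tx": 0, "ty": -0.03, "tz": 0.02, "turn": 0.13}, {"tx": 0, "ty": 0, "tz": 0.02, "turn": 0.13}, {"tx": 0, "ty": 0, "tz": 0, "turn": 0.13}, {"tx": 0, "ty": 0, "tz": 0, "turn": 0.13}, {"tx": 0, "ty": 0, "tz": 0, "turn": 0.13}, {"tx": 0, "ty": 0, "tz": 0, "turn": 0.13}, {"tx": 0, "ty": 0, "tz": 0, "turn": 0.13}, {"tx": 0, "ty": 0, "tz": 0, "turn": 0.13}, {"tx": 0, "ty": 0, "tz": 0, "turn": 0.13}, {"tx": 0, "ty": 0, "tz": 0, "turn": 0.13}]'

```text
time_s: 27.5
position: [0.4847, -0.2442, 0.2979]
tcp_rot: [[0.967, -0.255, -0.001], [-0.255, -0.967, 0.001], [-0.001, -0.001, -1.0]]
force: [-0.1, -0.6, 0.7]
opening: 0.396
```

Run:
```python
from rig import bot, vision, nets
import cv2,pickle
from h import *
P={n:vision.capture(n) for n in ["scene","wrist"]}; p=P["wrist"]
s=bot.read_state(); print(s["time_s"],s["position"],s["force"],s["tcp_rot"][:,0])
u=proj(p,[[.4848,-.2203,.071]])[0]; x0,y0=int(u[0])-50,int(u[1])-40; print(u,x0,y0)
im=np.clip(p["pixels"][y0:y0+75,x0:x0+100].astype(float)*1.5,0,255).astype(np.uint8)
cv2.imwrite("pics/w9.png",cv2.resize(im,None,fx=8,fy=8,interpolation=cv2.INTER_CUBIC))
pickle.dump(P,open("P9.pkl","wb"))
cv2.imwrite("pics/s9.png",P["scene"]["pixels"])
```

```text
27.6 [ 0.48476662 -0.24428944  0.29789837] [-0.41736068 -0.14096409 -0.07831584] [ 0.9653828  -0.26083422 -0.00125074]
[271.4462964  172.54430431] 221 132
```

View pics/w9.png

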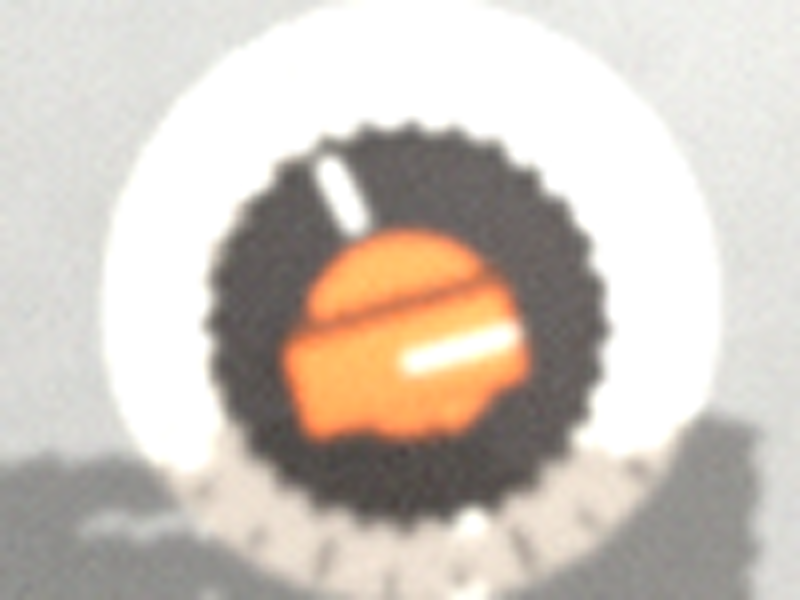

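View pics/s9.png

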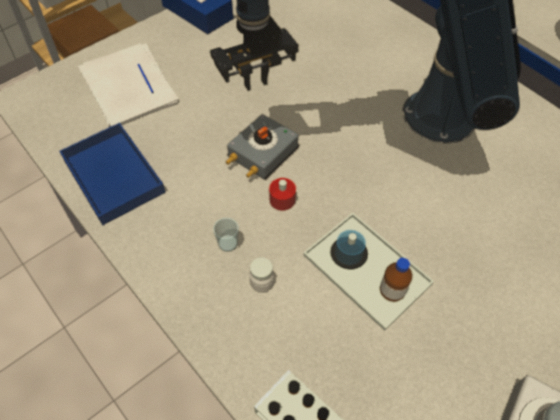

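Run:
```python
import pickle
from h import *
p=pickle.load(open("P9.pkl","rb"))["wrist"]
f=lambda x,y:((x+.5)/8-.5+221,(y+.5)/8-.5+132)
for A,B,z in [((362,228),(325,165),.071),((405,365),(520,332),.091)]:
    a=onz(p,f(*A),z);b=onz(p,f(*B),z);d=b-a;print(a.round(4),b.round(4),np.degrees(np.arctan2(d[1],d[0])))
# ring before: from W6
```

```text
[ 0.4827 -0.2074  0.071 ] [ 0.4804 -0.1992  0.071 ] 105.51575984432816
[ 0.4847 -0.2212  0.091 ] [ 0.4981 -0.2209  0.091 ] 1.5822134552455362
```

```bash
python3 -c "
from rig import bot
print(bot.hand_in()); print(bot.read_state()['time_s'])"
```

```text
the job is handed in; nothing more can be done
None
the job is handed in; nothing more can be done
```

The job is handed in: the cap is standing on the pad and the needle valve is closed snug, about 28 s into the 72 s allowed.

- **Cap:** I lifted the clear cap off the module and lowered it until the wrist felt about 2 N, then let go. A close-up after release and the last scene picture show it upright on the dark pad.
- **Valve:** I turned only the orange knob, about 68° clockwise. Running torque was about 0.026 N m. The seat came at a gripper yaw of about −89°, and I stopped at 0.240 N m by the joint reading and 0.249 N m by the wrist. After release the knob sprang back a few degrees, ending near 1° against about 65° at the start.
- **Ring:** the outer end of its mark measures 101.8° about the axis now and 101.3° before, which is within measuring error. The slope of the mark line itself read 105.5° against 100.7°, but that line is only about 9 mm long, so I trust the first measure.
- **Other things:** the bottle, beaker, jar and red look-alike look unmoved in the last picture.
- **Side load:** while turning, the wrist showed up to about 6 N sideways and 4 N vertically on the knob. My small recentring moves did not remove it. I found no sign of contact with the ring, and the fingertips were about 5 mm above it.

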